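Prop the parts-washer lid half open

TASK

Prop the lid of the parts washer half open so that the tub can air. First, while the lid is still up, swing the folding prop leg out from the lid by pushing it until it is fully home against its stop screw, without forcing it or wrenching the lid; then tip the lid over and let it down gently until the foot of the leg stands on the tub's rim and carries it. Leave the things on the bench where they are.

Things in the scene. Friction and masses are not known exactly. Their poses are not given: they have to be found in the camera images.
- washer: Bench-top parts washer: a grey sheet-steel tub fixed to the bench, 392 x 254 mm, rim top 115 mm high. Origin: under its middle, on the bench; x along the lid's hinge, away from the robot; y to the hinge side (robot's left); z up. At the end nearest the robot the rim is a flat ledge 40 mm wide (x = -200 to -160 mm), where the foot of the prop is to stand.
- lid (a joint): Lid angle, rad: 0 shut, 1.57 upright; starts 1.50 to 1.64, rests back on its check at 1.75. Worn friction hinge with damper: stays where left above 1.3; tipped below 1.1 it sinks by itself, slowly (0.05 to 0.3 rad/s), until held. Tipping it from upright takes 2 to 4 N at 190 mm from the hinge, more if fast. Propped on the leg it stands at 0.92 to 1.03.
- hinge_line (a point): Middle of the lid's hinge axis (axis along washer x), at washer (10, 122, 119) mm.
- lid_edge (a point): Middle of the lid's free edge, 240 mm from the hinge axis. The lid is a plate 350 mm long (washer x = -165 to 185 mm), 4 mm thick: inner face in a plane through the hinge axis, outer face (robot's left when raised) 4 mm beyond. On the outer face a bow handle, 30 mm proud, lies 215 mm from the hinge at washer x = -45 to 65 mm; from x = -150 to -85 mm that face is plain.
- prop_pivot (a point): Pivot of the prop leg (axis along washer x), on a bracket at the lid's end nearest the robot, 200 mm from the lid's hinge, 17 mm beyond the lid's end edge. The leg, a 10 mm steel rod, is stiff by friction and stays where left; 2 to 3 N at the foot swings it. Folded (0 rad) it points along the lid to the lid's hinge; it swings out from the inner face, foot to the robot's right and up.
- prop_foot (a point): Point in the leg's bent foot: a 16 mm thick bar in black rubber, along washer x, 170 mm from the pivot. It runs from 16 mm behind the rod to 96 mm in front of it, towards the robot; this point is 60 mm in front of the rod, on the free part to be pushed, with nothing beside or above it. The leg starts 0.08 to 0.54 rad out. On the rim, the bar's centre is 123 mm above the bench.
- stop_bracket (a point): Middle of the leg's bracket on the lid (15 mm beyond the pivot along washer x). A brass stop screw on it meets the leg's heel, 30 mm past the pivot. The screw stays put but is set differently each time and its setting is not measured: it stops the leg at 0.63 to 0.99 rad out. Feel for it: the push rises steeply there. It stands up to 70 mm out from the lid's outer face, washer x -195 to -165 mm.
- jar_mid (a point): Centre of a bystander: a glass jar with a red cap, 68 mm across, 110 mm high, standing loose on the bench.
- wheel_mid (a point): Centre of a bystander: a spare grinding wheel lying flat, 110 mm across, 22 mm thick, standing loose on the bench.
- wax_bar_mid (a point): Centre of a bystander: a brown bar of polishing wax, 45 x 130 x 40 mm, standing loose on the bench.
- can_mid (a point): Centre of a bystander: a plain metal can, 74 mm across, 110 mm high, standing loose on the bench.

How it is judged:
By the outcome, as a careful person would: the job done as asked, in the order asked, and still so for the second after the job is handed in, with the robot touching nothing.
It also fails if it takes over 67 s, if anything falls off the work surface, if the arm or the gripper's body presses on something with over 40 N, if the wrist force passes 120 N, or if a joint passes its speed limit or range.

ROBOT

A 6-joint arm with a two-finger parallel gripper is mounted at the origin on the work surface. World frame = base frame: x ahead of the robot, y to its left, z up, the work surface at z = 0. Lengths are in m, angles in rad, forces in N, time in s.
With the tool pointing down it reaches from about 0.325 to 0.75 m from the base axis. Payload 7.6 kg.
Tool frame: the origin (TCP) lies on the centre line of the jaws, within the pads' length; the fingertips stand 14 mm ahead of it and the grasp point (between the pads) lies 5 mm behind it; z points along the fingers, y is the direction in which the jaws open and shut (so a half turn about z gives the same grasp; the last joint's range is limited). The gripper opens to 85 mm and grips with 20 to 120 N. Pads are 22 mm wide; open, the fingers measure 114 mm over their backs; the gripper's body (76 mm by 85 mm) begins 54 mm behind the grasp point. The pads swing forward as they close: fully open they stand 13 mm farther back than shut.
Start: joints at [-1.199, 0.052, 1.401, -0, 1.689, -0.07], TCP at [0.224, -0.475, 0.245] pointing down, gripper open.
Joint ranges: [-2.9, 2.9], [-0.91, 2.17], [0.12, 2.37], [-1.06, 4.2], [0.26, 2.73], [-2.93, 2.93]. Speed limits (rad/s): [2.57, 2.57, 3.01, 3.14, 3.14, 3.14].

INTERFACE

Orientations are given as a unit quaternion [x, y, z, w].
In Python, from bench import env, viewer gives the robot as it stands. The module is installed in compiled form; this text tells all that it offers. Calls block until the motion is done:
- env.move_ptp(position, orientation): joint-space move of the TCP to a pose.
- env.servo_line(position, orientation=None, velocity=0.15): straight line of the TCP; orientation=None keeps the orientation; velocity is the mean speed in m/s.
- env.move_j(angles): joint-space move.
- env.grip(opening, newtons=None): opening from 0.0 (shut) to 1.0 (fully open); newtons is the grip in N (None keeps the last); returns when the fingers have stopped.
- env.pause(seconds).
- env.ik(position, orientation): joint angles nearest the present ones, or None.
- viewer.grab_frame(name): name is "side" or "top" or "wrist"; returns a dict with "color" (384x512x3 uint8, red, green, blue), "camera_matrix" (3x3 intrinsics, pixels), "eye" and "orientation" of the camera in the world. Camera axes: x right, y down, z forward; pixel columns grow to the right and rows downward; lengths in m; the calibration is good to about 2 mm. A picture is of the moment at which its call begins. There is no depth.
A pose or a line that the arm cannot do raises env.PlanningError and nothing moves.
- env.sign_off(): hands the job in, once; it reports no verdict.
Readings, each from a call of its own:
- env.get_time_s(): time.
- env.get_joints(): joint angles.
- env.get_dq(): joint speeds.
- env.get_joint_torque(): joint torques, N m.
- env.get_eef_pos(): TCP position.
- env.get_tool_rot(): TCP orientation.
- env.get_force(): force on the tool from outside, world axes, zero at the start.
- env.get_torque(): the same for the moment, N m.
- env.get_opening(): opening from 0.0 (shut) to 1.0 (fully open).
Only numpy, scipy, OpenCV 4.12 (cv2) and the standard library are available. Lean on these libraries where they do the work, as an engineer would, in place of code of your own. Each camera call takes 0.05 s, during which the arm holds its last target. There are 200 camera calls.

## Working session

There is one attempt and no reset: what is moved stays moved. The work goes in short steps, each a Python script; the robot and the scene stay as the last script left them, time stands still between calls to the robot, and variables do not carry over. Pictures are saved under pics/ and viewed, about 8 in all and at most 12, crops included, and the job is handed in when it is done.

```bash
mkdir -p pics
python3 - <<'E'
from bench import env, viewer
import cv2,numpy as np
for n in("side","top"):
    f=viewer.grab_frame(n);np.savez(f"pics/{n}0.npz",**f)
    cv2.imwrite(f"pics/{n}0.png",cv2.resize(f["color"][:,:,::-1],(800,600)))
    print(n,f["camera_matrix"],f["eye"],f["orientation"])
print(env.get_time_s(),env.get_tool_rot(),env.get_force())
E
```

```text
side [[419.19535468   0.         254.75630448]
 [  0.         419.19535468 188.12911504]
 [  0.           0.           1.        ]] [0.87395404 0.83349314 0.97604311] [ 0.18101506  0.91082257 -0.36422515 -0.07053951]
top [[381.45806946   0.         258.32911753]
 [  0.         381.45806946 194.61108725]
 [  0.           0.           1.        ]] [0.47492715 0.03630725 1.4380931 ] [-0.70353455  0.70947502 -0.02352205  0.03363089]
0.1 [ 9.75701456e-01  2.19103138e-01 -1.07213517e-04 -6.87026027e-04] [-1.11614275  0.14984818  0.15109577]
```

View pics/side0.png

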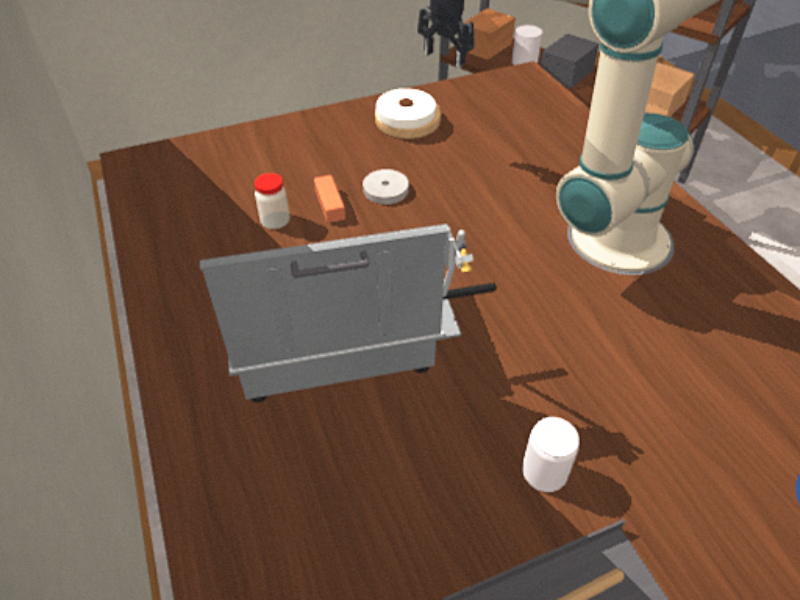

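View pics/top0.png

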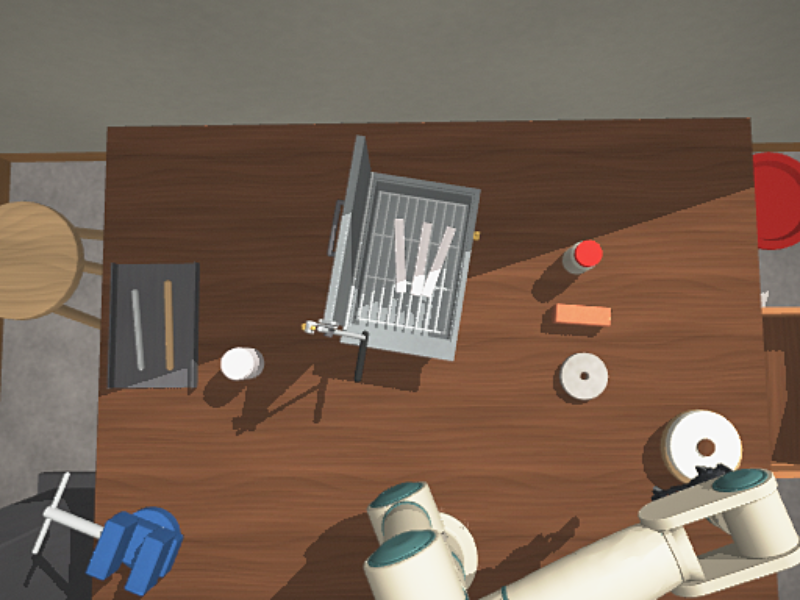

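The side view shows the lid upright (top edge from (205,263) to (447,228)), the black foot bar at (445,296)–(494,288) and the jar, wax and wheel behind. The top view shows tub rim corners at (455,360), (480,188) and (372,174), the bar at (366,335)–(360,380), and the can at (240,363). Next I'll crop both views for precise pixels.

Run:
```python
import cv2,numpy as np
a=np.load("pics/top0.npz")["color"][75:255,180:330,::-1]
b=np.load("pics/side0.npz")["color"][135:265,120:330,::-1]
a=cv2.resize(a,None,fx=3.2,fy=3.2,interpolation=cv2.INTER_CUBIC);b=cv2.resize(b,None,fx=3.6,fy=3.6,interpolation=cv2.INTER_CUBIC)
cv2.imwrite("pics/ca.png",a);cv2.imwrite("pics/cb.png",b);print(a.shape,b.shape)
```

```text
(576, 480, 3) (468, 756, 3)
```

View pics/ca.png

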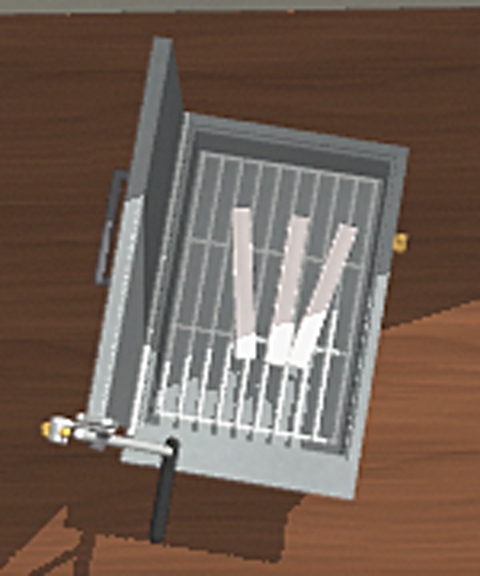

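View pics/cb.png

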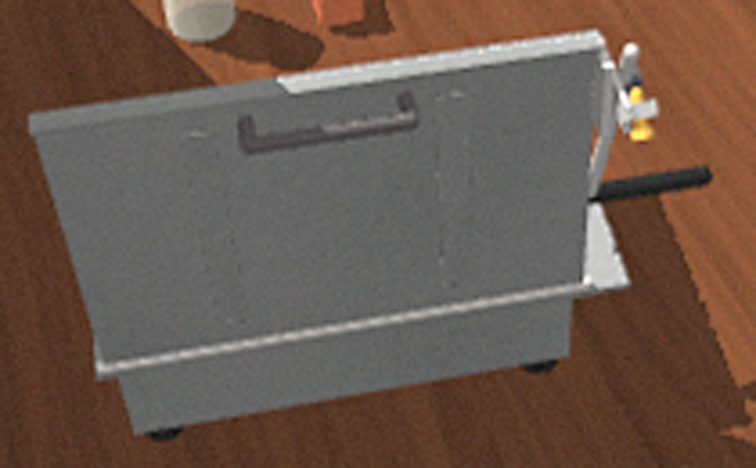

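```bash
cat > h.py <<'E'
import numpy as np
from scipy.spatial.transform import Rotation as R
F={n:dict(np.load(f"pics/{n}0.npz")) for n in("top","side")}
def ray(n,uv):
    f=F[n];d=R.from_quat(f["orientation"]).apply(np.linalg.inv(f["camera_matrix"])@[*uv,1.]);return f["eye"],d/np.linalg.norm(d)
def plane(n,uv,z):
    e,d=ray(n,uv);return e+d*(z-e[2])/d[2]
def tri(ut,us):
    (a,u),(b,v)=ray("top",ut),ray("side",us)
    s,t=np.linalg.lstsq(np.c_[u,-v],b-a,rcond=None)[0]
    return (a+s*u+b+t*v)/2,np.linalg.norm(a+s*u-b-t*v)
ca=lambda x,y:(x/3.2+180,y/3.2+75)
cb=lambda x,y:(x/3.6+120,y/3.6+135)
E
python3 - <<'E'
from h import *
px=[(355,498),(408,150),(187,112),(122,462)]
W=np.array([plane("top",ca(*p),.115)[:2] for p in px]);M=np.array([[-.2,-.127],[.196,-.127],[.196,.127],[-.2,.127]])
print(W,np.linalg.norm(np.diff(W[[0,1,2,3,0]],axis=0),axis=1))
mc,wc=M.mean(0),W.mean(0)
z=((W-wc)@[1,1j]*np.conj((M-mc)@[1,1j])).sum();yaw=np.angle(z);r=R.from_euler("z",yaw).as_matrix()
o=np.r_[wc,0]-r@np.r_[mc,0];print("yaw",yaw,"o",o,"res",W-(M@r[:2,:2].T+o[:2]))
np.savez("w.npz",o=o,r=r)
def w(p):return r.T@(p-o)
for nm,a,b in[("lidnear outer",(88,414),(605,38)),("lidfar outer",(154,40),(33,128)),("bartip",(157,540),(710,175))]:
    p,e=tri(ca(*a),cb(*b));q=w(p);print(nm,p,e,"washer",q, "ang",np.arctan2(q[2]-.119,.122-q[1]),np.hypot(q[2]-.119,.122-q[1]))
E
```

```text
[[ 0.45657107 -0.05669792]
 [ 0.83810385 -0.12068154]
 [ 0.88391186  0.12301921]
 [ 0.49732869  0.19490482]] [0.38686065 0.24796861 0.39320999 0.25488257]
yaw -0.17447570930924003 o [0.6709485  0.03478896 0.        ] res [[ 0.00463227 -0.0011334 ]
 [-0.00382276  0.00362535]
 [-0.00210707 -0.0028176 ]
 [ 0.00129756  0.00032565]]
lidnear outer [0.5344792  0.19659634 0.35927217] 0.003234621268124573 washer [-0.16248582  0.13566081  0.35927217] ang 1.6275907672884988 0.240660198807077
lidfar outer [0.8777584  0.13697417 0.35534578] 0.001361862102079572 washer [0.18593153 0.13653432 0.35534578] ang 1.6322149628363594 0.23679225577382623
bartip [0.41326339 0.15480519 0.14890644] 0.0033432735516768183 washer [-0.27460669  0.07346208  0.14890644] ang 0.5522069839784529 0.05701162371084852
```

```bash
cat >> h.py <<'E'
try:
    d=np.load("w.npz");o,r=d["o"],d["r"]
except OSError: pass
def wp(x,u,z): return o+r@np.array([x,.122-u,.119+z])   # washer x, u from hinge towards -y, z above hinge
TH=1.612
def quat(zt,yt):
    zt=np.array(zt)/np.linalg.norm(zt);yt=yt-zt*np.dot(yt,zt);yt/=np.linalg.norm(yt)
    return R.from_matrix(r@np.c_[np.cross(yt,zt),yt,zt]).as_quat()  # vectors in washer axes
B,P=.5,.3   # tilt towards -y, pitch forward
zt=np.array([np.tan(P),-np.sin(B),-np.cos(B)]);zt/=np.linalg.norm(zt)
nW=np.array([0,-np.cos(B),np.sin(B)]);nw=r@nW
Q=[quat(zt,np.cross(zt,nW)*s) for s in(1,-1)]
def push(a,x=-.25,off=.019,beyond=.008):
    p=.2*np.array([np.cos(TH),np.sin(TH)])+.17*np.array([np.sin(a),-np.cos(a)])
    return wp(x,*p)-nw*off+r@zt*beyond
E
python3 - <<'E'
from h import *
from bench import env
for q in Q:
    for a in(.05,.5,1.05):
        j=env.ik(push(a),q);print(a,push(a).round(3),None if j is None else np.round(j,2))
    j=env.ik(push(.05)+[0,0,.2],q);print(None if j is None else np.round(j,2))
E
```

```text
0.05 [0.45  0.21  0.133] [ 0.65  0.16  1.61 -0.56  1.54 -2.33]
0.5 [0.438 0.139 0.154] [ 0.54 -0.02  1.74 -0.57  1.52 -2.44]
1.05 [0.426 0.074 0.218] [ 0.42 -0.21  1.79 -0.58  1.58 -2.62]
[ 0.65  0.04  1.32 -0.59  1.88 -2.55]
0.05 [0.45  0.21  0.133] [ 0.65  0.16  1.61 -0.56  1.54  0.81]
0.5 [0.438 0.139 0.154] [ 0.54 -0.02  1.74 -0.57  1.52  0.7 ]
1.05 [0.426 0.074 0.218] [ 0.42 -0.21  1.79 -0.58  1.58  0.52]
[ 0.65  0.04  1.32 -0.59  1.88  0.59]
```

Run:
```python
from h import *
from bench import env,viewer
import cv2
q=Q[1]
env.grip(0.0,20)
for z in(.5,.42):
    if env.ik([.224,-.475,z],env.get_tool_rot()) is not None: env.servo_line([.224,-.475,z],velocity=.3);break
p=push(.05)
for h in(.38,.34,.3):
    j=env.ik(p+[0,0,h],q)
    if j is not None: print("h",h,np.round(j,2));env.move_j(j);break
print(env.get_time_s(),env.get_eef_pos(),p)
env.servo_line(p,velocity=.2)
print(env.get_time_s(),env.get_eef_pos(),env.get_force(),env.get_torque())
f=viewer.grab_frame("side")["color"][80:270,100:400,::-1];g=viewer.grab_frame("top")["color"][100:290,150:350,::-1]
cv2.imwrite("pics/c1.png",cv2.resize(np.hstack([f,g]),None,fx=1.6,fy=1.6))
```

```text
h 0.38 [ 0.65  0.14  0.86 -0.7   2.18  0.35]
4.4333 [0.45077841 0.20986138 0.51320804] [0.45046418 0.21048258 0.13322653]
6.4833 [0.45083973 0.21074011 0.13414566] [ 0.73261318 -0.74043208  0.33611496] [ 0.22649287  0.07276635 -0.00904859]
```

View pics/c1.png

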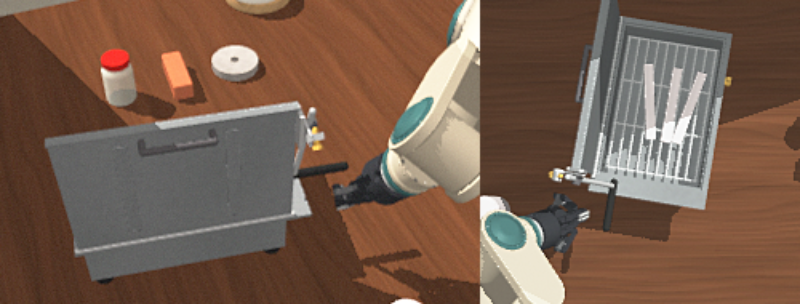

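The fingers hang clear, left of the bar at right panel (583,215), with the bar at (608,205). The lid and prop are undisturbed, so I'll start the push.

Run:
```python
from h import *
from bench import env,viewer
b=env.get_force();t0=env.get_time_s();a=.05;log=[];hit=0
while a<1.12:
    a+=.0015/.17 if hit else .0025/.17
    env.servo_line(push(a),velocity=.025)
    f=env.get_force()-b;F=f@nw;log.append((round(a,3),round(F,2),round(np.linalg.norm(f),1)))
    if F>1: hit=1
    if F>7.5 or np.linalg.norm(f)>10: break
env.pause(.3);f=env.get_force()-b
print(log[::3],log[-5:]);print("hold",f,f@nw,env.get_eef_pos()-push(a),env.get_time_s()-t0)
```

```text
[(0.065, np.float64(-0.41), np.float64(1.5)), (0.109, np.float64(-0.44), np.float64(0.8)), (0.153, np.float64(-0.87), np.float64(1.6)), (0.197, np.float64(-0.11), np.float64(1.0)), (0.241, np.float64(-0.61), np.float64(1.0)), (0.285, np.float64(0.1), np.float64(0.9)), (0.329, np.float64(-1.32), np.float64(1.7)), (0.374, np.float64(-2.18), np.float64(3.5)), (0.418, np.float64(-2.17), np.float64(2.6)), (0.462, np.float64(-2.76), np.float64(3.3)), (0.506, np.float64(-1.22), np.float64(2.3)), (0.55, np.float64(-2.36), np.float64(2.6)), (0.594, np.float64(-1.71), np.float64(2.1)), (0.638, np.float64(-2.15), np.float64(2.4)), (0.682, np.float64(-1.36), np.float64(1.9)), (0.726, np.float64(-1.86), np.float64(1.9)), (0.771, np.float64(-1.27), np.float64(1.5)), (0.815, np.float64(-9.44), np.float64(9.7))] [(0.771, np.float64(-1.27), np.float64(1.5)), (0.785, np.float64(-1.74), np.float64(2.0)), (0.8, np.float64(-4.54), np.float64(4.6)), (0.815, np.float64(-9.44), np.float64(9.7)), (0.829, np.float64(-13.15), np.float64(13.5))]
hold [ 2.50102237 10.04630418 -8.36378775] -13.073429192684506 [-0.00020046  0.0011836  -0.00127829] 13.549999999999997
```

```bash
cat >> h.py <<'E'
def lidpose(th,rad=.229,x=-.115,off=.002,s=1):
    e=np.array([np.cos(th),np.sin(th)]);n=np.array([-e[1],e[0]])  # outer normal (u,z)
    c=rad*e+off*n
    return wp(x,*c),quat([0,e[0],-e[1]],np.array([0,-n[0],n[1]])*s)
E
python3 - <<'E'
from h import *
from bench import env,viewer
import cv2
env.servo_line(push(.45)-nw*.02,velocity=.15);p=push(.05);env.servo_line(p,velocity=.2);env.servo_line(p+[0,0,.38],velocity=.3)
env.grip(.35)
print(env.get_time_s(),env.get_opening())
for s in(1,-1):
    for th,rd in((1.612,.33),(1.612,.229),(1.3,.229),(.92,.229),(.95,.33)):
        j=env.ik(*lidpose(th,rd,s=s));print(s,th,rd,None if j is None else np.round(j,2))
F={}
for n in("side","top"):
    f=viewer.grab_frame(n);np.savez(f"pics/{n}1.npz",**f);F[n]=f["color"]
a=F["side"][115:265,120:330,::-1];g=F["top"][75:255,180:330,::-1]
cv2.imwrite("pics/c2.png",np.hstack([cv2.resize(a,None,fx=2.2,fy=2.2,interpolation=2),np.zeros((330,4,3),np.uint8),cv2.resize(g,(275,330),interpolation=2)]))
E
```

```text
23.0417 0.3500858553575716
1 1.612 0.33 [ 0.27  0.42  0.56 -0.05  2.17 -1.15]
1 1.612 0.229 [ 0.27  0.32  0.89 -0.04  1.94 -1.14]
1 1.3 0.229 [ 0.02  0.15  1.13  0.27  1.8  -1.31]
1 0.92 0.229 [-0.29  0.09  1.35  0.66  1.74 -1.59]
1 0.95 0.33 [-0.38  0.11  1.16  0.66  1.93 -1.55]
-1 1.612 0.33 [ 0.27  0.42  0.56 -0.05  2.17  1.99]
-1 1.612 0.229 [ 0.27  0.32  0.89 -0.04  1.94  2.  ]
-1 1.3 0.229 [0.02 0.15 1.13 0.27 1.8  1.83]
-1 0.92 0.229 [-0.29  0.09  1.35  0.66  1.74  1.55]
-1 0.95 0.33 [-0.38  0.11  1.16  0.66  1.93  1.59]
```

View pics/c2.png

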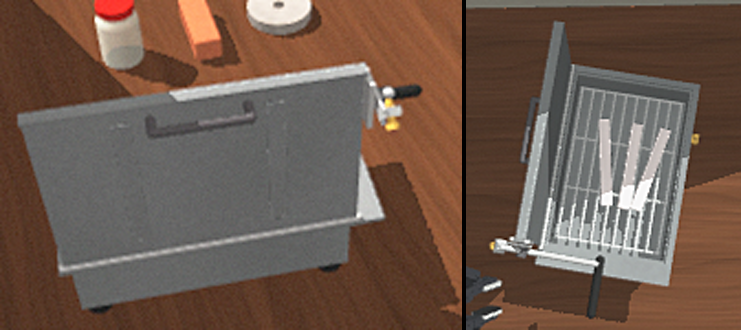

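The leg is swung out, with the bar end at (420,90) in the left panel, and the lid is unchanged. Next I'll straddle the lid edge loosely and lower it, with one finger pushing and the other supporting.

Run:
```python
from h import *
from bench import env,viewer
import cv2
env.move_ptp(*lidpose(1.612,.33));b=env.get_force()
log=[]
for rd in(.28,.25,.229):
    env.servo_line(*lidpose(1.612,rd),velocity=.1);f=env.get_force()-b;log.append(np.round(f,1))
    if np.linalg.norm(f)>6: print("ABORT");break
print(log,env.get_time_s())
env.grip(.22,20);print(env.get_opening(),env.get_force()-b,env.get_time_s())
f=viewer.grab_frame("side")["color"][90:270,110:350,::-1];g=viewer.grab_frame("wrist")["color"][:,:,::-1]
cv2.imwrite("pics/c3.png",np.hstack([cv2.resize(f,(480,360)),cv2.resize(g,(320,360))]))
```

```text
[array([-0.1,  0.2, -0.1]), array([0.3, 0. , 0.3]), array([-0.3,  0.8,  0. ])] 25.9417
0.21578699031107273 [ 0.41697408 -0.84558519  1.08046735] 26.2083
```

View pics/c3.png

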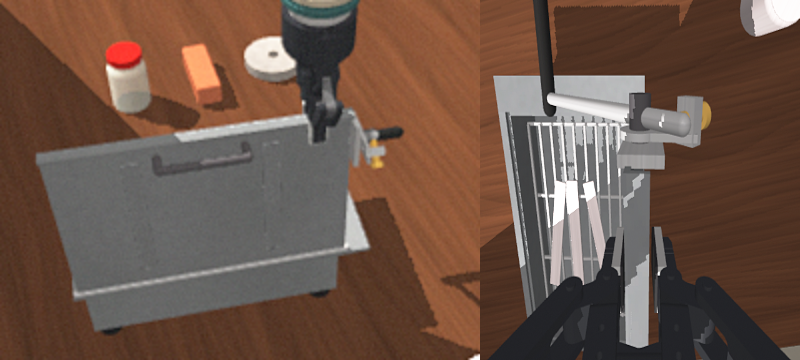

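Run:
```python
from h import *
from bench import env,viewer
import cv2
b=env.get_force();log=[];th=1.612
while th>.975:
    fast=th>1.2
    th-=.05 if fast else .02
    env.servo_line(*lidpose(th),velocity=.229*(.13 if fast else .06))
    f=r.T@(env.get_force()-b);N=f@[0,np.sin(th),np.cos(th)]
    log.append((round(th,3),round(float(N),1),round(float(np.linalg.norm(f)),1)))
    if abs(N)>12 or (th<1.05 and N>5): print("stop");break
for l in log:print(*l,end=" | ")
print(env.get_time_s())
F={}
for n in("side","top"):
    f=viewer.grab_frame(n);np.savez(f"pics/{n}2.npz",**f);F[n]=f["color"]
g=viewer.grab_frame("wrist")["color"][:,:,::-1]
cv2.imwrite("pics/c4.png",np.hstack([cv2.resize(F["side"][90:270,110:350,::-1],(480,360)),cv2.resize(g,(320,360))]))
```

```text
1.562 1.7 2.7 | 1.512 1.2 1.8 | 1.462 1.3 1.7 | 1.412 1.1 1.9 | 1.362 1.3 2.0 | 1.312 1.2 1.7 | 1.262 0.9 1.7 | 1.212 0.3 1.2 | 1.162 0.3 1.9 | 1.142 -2.9 3.5 | 1.122 -2.6 3.7 | 1.102 -2.9 4.0 | 1.082 -1.7 2.7 | 1.062 -3.0 3.4 | 1.042 -2.5 3.5 | 1.022 0.3 1.9 | 1.002 0.6 2.5 | 0.982 0.7 2.3 | 0.962 1.7 2.4 | 35.9417
```

View pics/c4.png

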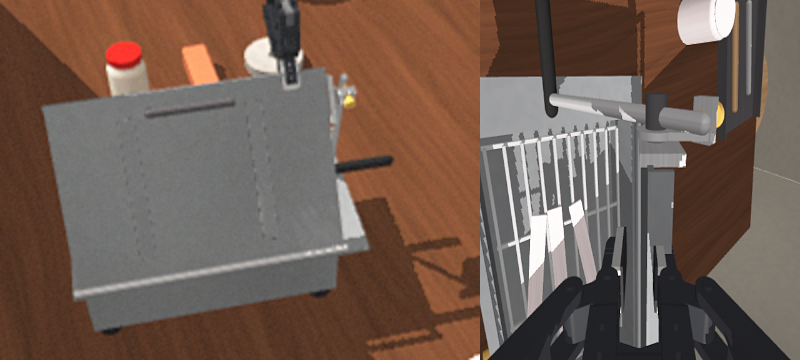

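Support force vanished between tool angles 1.042 and 1.022, and the lid stays free down to about 0.962, so it is standing on the leg. I'll release, withdraw and check.

Run:
```python
from h import *
from bench import env,viewer
import cv2
env.servo_line(*lidpose(.992),velocity=.03);print(env.get_force());env.grip(.4);print(env.get_force())
env.servo_line(*lidpose(.992,.36),velocity=.08)
p=env.get_eef_pos();env.servo_line(p+[-.05,-.12,.03],velocity=.2)
env.pause(.5);print(env.get_time_s(),env.get_force())
G={}
for n in("side","top"):
    f=viewer.grab_frame(n);np.savez(f"pics/{n}3.npz",**f);G[n]=f["color"]
for n in G: print(n,np.abs(G[n].astype(int)-viewer.grab_frame(n)["color"]).mean())
a=cv2.resize(G["side"][115:265,120:330,::-1],None,fx=2.2,fy=2.2,interpolation=2);g=cv2.resize(G["top"][75:255,180:390,::-1],(385,330),interpolation=2)
cv2.imwrite("pics/c5.png",cv2.resize(np.hstack([a[:,62:],g]),(785,330)))
```

```text
[ 0.12122348  0.48311867 -0.60933963]
[-0.14601477 -0.11438733  0.29076074]
39.8667 [ 0.64537566 -0.56964437 -1.28639567]
side 3.133053249782986
top 1.0433688693576388
```

View pics/c5.png

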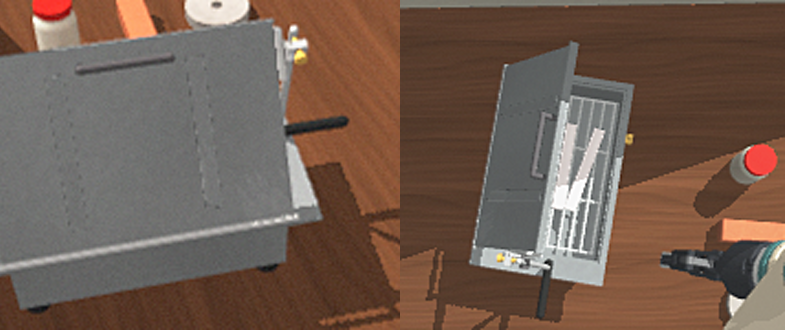

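Run:
```python
from h import *
from bench import env,viewer
for nm,a,b in(("tip",(256.9,247.4),(305,170)),("lid near",(259.1,211.4),(271.8,125))):
    p,e=tri(a,b);q=r.T@(p-o);print(nm,q,e,np.arctan2(q[2]-.119,.122-q[1]))
old=dict(np.load("pics/side3.npz"))["color"].astype(int);env.pause(.5)
n=viewer.grab_frame("side")["color"].astype(int);d=np.abs(n-old).max(2)
print((d[135:265,120:320]>40).sum(),(d>40).sum(),env.get_time_s(),np.abs(env.get_dq()).max())
```

```text
tip [-0.27250238 -0.02073352  0.11259262] 0.0019535783828147006 -0.04486042278713997
lid near [-0.15929875 -0.01018896  0.30725621] 0.009785670403444633 0.958611592750008
0 7 40.6167 0.001637904375715336
```

```bash
python3 -c "
from bench import env
env.sign_off();print(env.get_time_s())"
```

```text
the job is handed in; nothing more can be done
the job is handed in; nothing more can be done
```

The lid is propped half open on the leg, and I handed the job in at about 41 s of the 67 s allowed.

**What I did:**
- **Leg:** I pushed it out along its arc with the closed fingertips. The drag was about 1 to 3 N until the force rose steeply at the stop screw. I meant to stop at about 7.5 to 10 N, but a sign slip left only the 10 N limit working, so the push peaked at about 13.5 N. A picture afterwards showed the lid unmoved.
- **Lid:** I straddled its edge loosely and tipped it over slowly, carrying it down with about 3 N of support. That support went to zero when the foot landed on the rim.
- **Release:** I then opened the gripper and withdrew to the robot's right, touching nothing.

**Last checks:**
- **Steady:** two pictures 0.5 s or more apart showed nothing moving.
- **Lid angle:** the forces put it at about 0.99 rad. The rough camera estimate was 0.96 with a 10 mm ray mismatch; both are within the 0.92 to 1.03 expected.
- **Foot height:** the foot bar measured 113 mm above the bench instead of the expected 123 mm. The first camera measurement of the bar also came out about 9 mm off, so I took this as measuring error.
- **Bench items:** in the last pictures the jar and wax bar look where they were. The wheel and can were not fully in that view, but nothing went near them and I felt no stray contact.

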